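Load the bench tumbler and start it with the two-stage button

TASK

Lift the hinged tray by its handle so that all three castings slide into the tumbler's hopper, and lower the tray back down. Then start the machine with the palm button on the sloped switch box: press it to its halfway stop and hold it there, not beyond, for about a second, then press it all the way down and let go; the second stage stays down by itself and cannot be undone, so do not run through the halfway stop. Leave the mug, the jar and the wrench alone.

Things in the scene. Friction and masses are not known exactly. Their poses are not given: they have to be found in the camera images.
- feeder: Fixed bench tumbler: grey open hopper, steel drum, hinged aluminium tip tray. Origin on the table under the middle of the tray's hinge; x along the hinge, +y to hopper and drum. Hopper inside: x -85 to 85 mm, y 8 to 154, floor z 10; rims z 108 (hinge side), 155 (sides), 180 (drum side). Drum: y 165 to 335, top z 174. Two props under the tray at y -130.
- hinge (a point): Middle of the tray's hinge axis, 120 mm above the table; the axis runs along the feeder's x. Same axes as the feeder.
- handle (a point): Middle of the tray's handle, a round steel bar 12 mm thick, 112 mm long, parallel to the hinge, 90 mm clear between its arms. 200 mm to -y of the hinge and 20 mm above it (140 mm above the table) when the tray is down; 48 mm clear of the tray's end wall. Axes are the tray's. The bar turns in the grip, so the tool can point down all through the lift.
- tray (a joint): Tip tray's hinge angle, rad: 0 level, resting down; grows as the handle end rises; stop at 1.3. The tray is 156 mm wide (x), 150 mm long (y), 32 mm deep, open towards the hopper, 0.45 kg, and falls back if let go; the castings slide out at about 0.5 to 0.9 rad.
- casting0: Cast steel foot: base plate 36 x 60 x 12 mm with a round boss 26 mm across and 18 mm high on top, about 0.14 kg. Origin at the centre of its underside. Lies in the tray, nearest the feeder's -x side.
- casting1: As casting0, the middle one of the three.
- casting2: As casting0, nearest the feeder's +x side.
- console: Grey switch box fixed to the table, 150 mm wide, about 150 mm deep and 150 mm high; its panel is tilted 30 degrees from level towards its front (-x). Origin on the table under its middle. Carries the start button only.
- cap_top (a point): Centre of the flat top of the start button's round black cap (60 mm across, 14 thick, on a stem); moves with it. Starts 42 to 50 mm out from the panel. z points out along the button's axis, 30 degrees from vertical: press along -z; y is level. An unknown loose play of 0 to 4 mm (0.7 N) comes before the first stage, so the halfway stop lies 8 to 12 mm below the cap's start: feel for it.
- first_stage (a joint): Travel of the button's first stage, m: 0 released, 0.008 at the halfway stop. Sprung: starts at 2 N, 4.5 N at the stop, and springs back when let go.
- second_stage (a joint): Travel of the button's second stage beyond the halfway stop, m: 0 at the start, 0.009 fully down (17 mm with the first stage). It gives way only above 11 N, with about 11 to 13 N all along, and stays where it is pushed.
- mug: White mug, 80 mm across, 90 mm high, origin centre of its underside. Bystander.
- jar: Glass jar with a steel lid, 64 mm across, 90 mm high, origin centre of its underside. Bystander.
- wrench: Steel wrench 160 mm long, lying on the table. Bystander.

How it is judged:
By the outcome, as a careful person would: the job done as asked, in the order asked, and still so for the second after the job is handed in, with the robot touching nothing.
It also fails if it takes over 58 s, if anything falls off the work surface, if the arm or the gripper's body presses on something with over 40 N, if the wrist force passes 120 N, or if a joint passes its speed limit or range.

ROBOT

A 6-joint arm with a two-finger parallel gripper is mounted at the origin on the work surface. World frame = base frame: x ahead of the robot, y to its left, z up, the work surface at z = 0. Lengths are in m, angles in rad, forces in N, time in s.
With the tool pointing down it reaches from about 0.275 to 0.975 m from the base axis. Payload 8.4 kg.
Tool frame: the origin (TCP) lies midway between the tips of the shut fingers; the grasp point (between the pads) lies 19 mm behind it (robot.grip_point_offset is the distance from the TCP to the grasp point, in m); z points along the fingers, y is the line along which they close (so a half turn about z gives the same grasp; the last joint's range is limited). The gripper opens to 92 mm and grips with 3 to 60 N. Pads are 20 mm wide; open, the fingers measure 128 mm over their backs; the gripper's body (75 mm by 189 mm) begins 69 mm behind the grasp point.
Start: joints at [-1.287, 0.353, 1.633, -0, 1.155, -0.002], TCP at [0.176, -0.6, 0.19] pointing down, gripper open.
Joint ranges: [-2.63, 2.63], [-0.92, 2.1], [0.06, 2.66], [-1.3, 4.44], [0, 2.69], [-3.02, 3.02]. Speed limits (rad/s): [2.22, 2.22, 2.79, 3.14, 3.14, 3.14].

INTERFACE

Orientations are given as a unit quaternion [w, x, y, z].
In Python, from plant import robot, camrig, close_job gives the robot as it stands (robot), with the cameras (camrig) and the job as plain functions.
- The arm moves only by the shell command python3 drive.py 'ROWS' [FORCE]. ROWS is a JSON list of rows, 1 to 8 of them, each an object with the fields finger_gap (the finger opening in m), x, y, z (the shift in parts of the range, where 1.0 means 1 m), drx, dry, drz (a rotation vector in parts of the range, where 1.0 means 2 pi rad); a field left out counts as zero (the opening has to be given); each row is the pose to reach, as a shift and turn from the pose commanded when the command began, along the tool's axes at that moment; what a row does not reach only later rows make up. A row lasts 1/12 s, in which the tool goes at most 0.0417 m and 0.125 rad, less where a joint would pass 70% of its speed; a pose out of reach is approached as far as the arm can. The fingers move at their own pace and stop on an object; FORCE is the grip in N (left out, the last holds). Time passes only in rows, so rows that do not move let the fingers close. It prints the time, the measured TCP pose, the force, the opening and the grip force at its end. Input that does not fit is refused with a message, and nothing moves.
- robot.state(): the state, without advancing time (a new reading comes with each control period).
- camrig.capture(name): name is "scene" or "top" or "wrist"; returns a dict with "pixels" (420x560x3 uint8, red, green, blue), "fx", "fy", "cx", "cy" (pixels), "dist_coeffs" ([k1, k2, p1, p2, k3] as OpenCV has them; the pictures are not rectified), "R" (3x3) and "t" (3): a world point X has camera coordinates R X + t; the wrist camera has in their place "hand_eye" (4x4, takes a point from camera to tool coordinates, whose origin is the TCP and whose axes are the flange's). Camera axes: x right, y down, z forward; pixel columns grow to the right and rows downward; lengths in m; the calibration is good to about 2 mm. A picture is of the moment at which its call begins: read the wrist's pose just before it. There is no depth.
- close_job(): hands the job in; it is judged then, once.
The state is a dict: "time_s": time; "joint_pos": joint angles; "qvel": joint speeds; "effort": joint torques, N m; "tcp_pos": TCP position; "tool_rot": TCP orientation; "ft_force": force on the tool from outside, world axes, zero at the start; "moment": the same for the moment, N m; "width": finger opening in m; "finger_force": force on a finger pad.
Only numpy, scipy, OpenCV 4.12 (cv2) and the standard library are available. Lean on these libraries where they do the work, as an engineer would, in place of code of your own. Each camera call takes 0.05 s, during which the arm holds its last target. There are 200 camera calls.

## Working session

There is one attempt and no reset: what is moved stays moved. The work goes in short steps, Python scripts to look and compute and a shell command to move; the robot and the scene stay as the last step left them, time stands still between calls to the robot, and variables do not carry over. Pictures are saved under pics/ and viewed, at most 10 in all, crops included, and the job is handed in when it is done.

```bash
ls; mkdir -p pics; python3 - <<'E'
from plant import robot, camrig, close_job
import cv2,pickle
s=robot.state();print(s)
d={}
for n in("scene","top"):
    c=camrig.capture(n);d[n]=c
    cv2.imwrite(f"pics/{n}0.png",c["pixels"][:,:,::-1])
    print(n,{k:v for k,v in c.items() if k!="pixels"})
pickle.dump(d,open("c0.pkl","wb"))
E
```

```text
drive.py
pics
plant.py
{'time_s': 0.0, 'joint_pos': array([-1.28741464e+00,  3.53613646e-01,  1.63412493e+00, -1.05860823e-05,
        1.15524467e+00, -2.36761260e-03]), 'qvel': array([-6.80812116e-04, -5.80905012e-06,  3.29447684e-04,  1.97944582e-04,
       -1.90237156e-03,  1.10946549e-03]), 'effort': array([-1.36931583e-03, -5.93846047e+01, -3.34216905e+01,  6.96310261e-02,
        2.35124677e-02, -1.05118418e-04]), 'tcp_pos': array([ 0.17603741, -0.59913277,  0.18958923]), 'tool_rot': array([-6.87766455e-04,  9.89810224e-01,  1.42391141e-01, -1.02166291e-04]), 'ft_force': array([-0.51594137,  0.16874987, -0.10109147]), 'moment': array([ 0.01972119, -0.02568024, -0.04990062]), 'finger_force': 0.0, 'width': 0.09201062708826215}
scene {'fx': 410.3796085090543, 'fy': 410.3796085090543, 'cx': 281.98790917596915, 'cy': 210.03897199600158, 'dist_coeffs': array([0.03235358, 0.        , 0.        , 0.        , 0.        ]), 'R': array([[ 0.281241  ,  0.95961763, -0.00612432],
       [ 0.71950518, -0.2150841 , -0.66034168],
       [-0.63499276,  0.18130867, -0.75094032]]), 't': array([-0.14712461, -0.32795992,  1.32961119])}
top {'fx': 540.178041389015, 'fy': 540.178041389015, 'cx': 284.25693295990266, 'cy': 208.66186077475749, 'dist_coeffs': array([-0.15202357,  0.        ,  0.        ,  0.        ,  0.        ]), 'R': array([[ 0.01622077, -0.99982309,  0.00952229],
       [-0.99521013, -0.01706269, -0.09625832],
       [ 0.09640377, -0.00791529, -0.99531084]]), 't': array([-0.02937908,  0.57875344,  1.2961743 ])}
```

View pics/scene0.png

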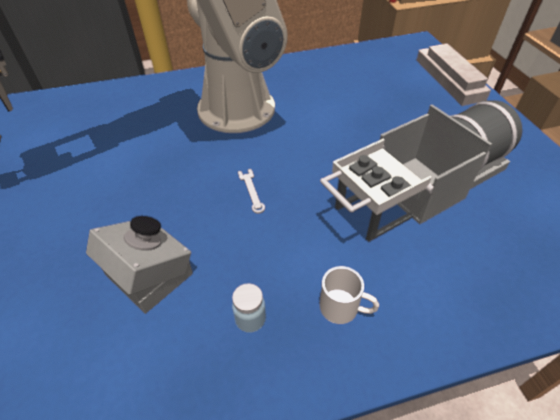

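View pics/top0.png

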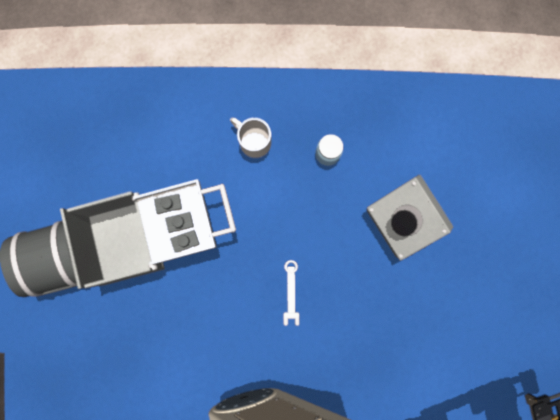

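The scene picture shows the feeder with its handle at about (343,190) and the button cap at (146,226). In the top picture the handle bar is at about (228,210) and the cap at (404,222). The mug is at (254,138), the jar at (330,150) and the wrench at (291,293). I'll enlarge the parts that matter.

```bash
python3 - <<'E'
import cv2,pickle,numpy as np
d=pickle.load(open("c0.pkl","rb"))
T=d["top"]["pixels"][:,:,::-1];S=d["scene"]["pixels"][:,:,::-1]
def cr(im,x,y,w=100,h=75): return cv2.resize(im[y:y+h,x:x+w],(400,300),interpolation=cv2.INTER_CUBIC)
o=np.vstack([np.hstack([cr(T,150,170),cr(T,355,170)]),np.hstack([cr(S,305,140),cr(S,85,205)])])
cv2.imwrite("pics/crop0.png",o)
E
```

```text
(no output)
```

View pics/crop0.png

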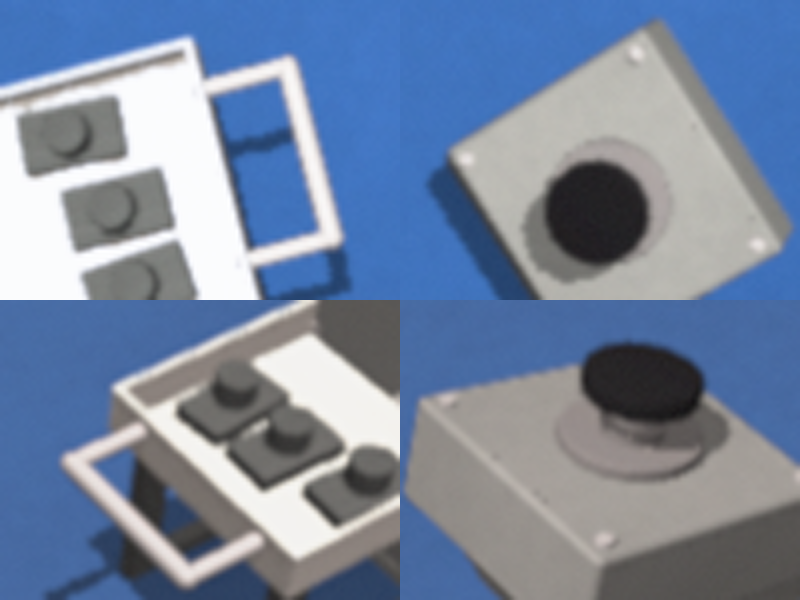

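```bash
cat > h.py <<'E'
import cv2,pickle,numpy as np
from scipy.spatial.transform import Rotation as R
d=pickle.load(open("c0.pkl","rb"))
def ray(n,uv):
    c=d[n];K=np.array([[c["fx"],0,c["cx"]],[0,c["fy"],c["cy"]],[0,0,1]])
    p=cv2.undistortPoints(np.array([[uv]],float),K,c["dist_coeffs"])[0,0]
    v=c["R"].T@np.r_[p,1];return -c["R"].T@c["t"],v/np.linalg.norm(v)
def tri(a,b):
    A=np.zeros((3,3));y=np.zeros(3);rs=[ray("top",a),ray("scene",b)]
    for o,v in rs:
        P=np.eye(3)-np.outer(v,v);A+=P;y+=P@o
    x=np.linalg.solve(A,y);return x,[round(float(np.linalg.norm((np.eye(3)-np.outer(v,v))@(x-o)))*1e3,1) for o,v in rs]
def onz(n,uv,z):
    o,v=ray(n,uv);return o+v*(z-o[2])/v[2]
E
python3 - <<'E'
from h import *
np.set_printoptions(precision=4,suppress=True)
for k,a,b in [("h1",(222.5,186.5),(323.2,180.5)),("h2",(233.2,229.5),(352.5,209.2)),("cap",(404.2,223),(146.2,223.5)),
 ("s_hx",(414.2,183.5),(136.2,265)),("s_-y",(444.5,231),(97,229.7)),("s_+y",(370.7,209.5),(184.5,248.7))]:
    x,e=tri(a,b);print(k,x,e)
a,b=onz("top",(222.5,186.5),.14),onz("top",(233.2,229.5),.14);print(a,b,np.linalg.norm(a-b))
a,b=onz("scene",(323.2,180.5),.14),onz("scene",(352.5,209.2),.14);print(a,b,np.linalg.norm(a-b))
# tray front corners, mug, jar, wrench approx
for n,uv,z in[("mug",(254,138),.09),("jar",(330,150),.09),("wr",(291,265),0),("wr",(291,320),0)]:print(n,onz("top",uv,z))
E
```

```text
h1 [0.5983 0.089  0.2177] [24.7, 24.7]
h2 [0.5387 0.1337 0.0513] [34.3, 34.3]
cap [ 0.5401 -0.2885  0.1449] [0.7, 0.7]
s_hx [ 0.6313 -0.3142  0.1384] [0.4, 0.4]
s_-y [ 0.5236 -0.3836  0.1395] [0.3, 0.3]
s_+y [ 0.5754 -0.2257  0.0812] [2.0, 2.0]
[0.6161 0.1212 0.14  ] [0.5195 0.0946 0.14  ] 0.1001888597974584
[0.5221 0.0964 0.14  ] [0.6194 0.1254 0.14  ] 0.10151660121103394
mug [0.7403 0.0553 0.09  ]
jar [ 0.7147 -0.1254  0.09  ]
wr [ 0.4416 -0.039   0.    ]
wr [ 0.3058 -0.0411  0.    ]
```

```bash
R="";
python3 drive.py '[{"finger_gap":0.045,"x":0.193,"y":-0.19,"z":-0.03},{"finger_gap":0.045,"x":0.193,"y":-0.19,"z":-0.03},{"finger_gap":0.045,"x":0.193,"y":-0.19,"z":-0.03},{"finger_gap":0.045,"x":0.193,"y":-0.19,"z":-0.03},{"finger_gap":0.045,"x":0.193,"y":-0.19,"z":-0.03},{"finger_gap":0.045,"x":0.193,"y":-0.19,"z":-0.03},{"finger_gap":0.045,"x":0.193,"y":-0.19,"z":-0.03}]' 25
python3 drive.py '[{"finger_gap":0.045,"x":0.193,"y":-0.19},{"finger_gap":0.045,"x":0.193,"y":-0.19},{"finger_gap":0.045,"x":0.193,"y":-0.19},{"finger_gap":0.045,"x":0.193,"y":-0.19},{"finger_gap":0.045,"x":0.193,"y":-0.19},{"finger_gap":0.045,"x":0.193,"y":-0.19},{"finger_gap":0.045,"x":0.193,"y":-0.19}]'
python3 drive.py '[{"finger_gap":0.045,"x":0.191,"y":-0.16},{"finger_gap":0.045,"x":0.191,"y":-0.16},{"finger_gap":0.045,"x":0.191,"y":-0.16},{"finger_gap":0.045,"x":0.191,"y":-0.16},{"finger_gap":0.045,"x":0.191,"y":-0.16},{"finger_gap":0.045,"x":0.191,"y":-0.16},{"finger_gap":0.045,"x":0.191,"y":-0.16},{"finger_gap":0.045,"x":0.191,"y":-0.16}]'
python3 - <<'E'
from plant import robot, camrig, close_job
import cv2,pickle
s=robot.state();c=camrig.capture("wrist")
print(s["tcp_pos"],s["tool_rot"],s["ft_force"]);pickle.dump((s,c),open("w1.pkl","wb"))
print({k:v for k,v in c.items() if k!="pixels"})
cv2.imwrite("pics/w1.png",c["pixels"][:,:,::-1])
E
```

```text
time_s: 0.68
tcp_pos: [0.3088, -0.3595, 0.2205]
tool_rot: [-0.001, 0.99, 0.143, 0.0]
ft_force: [0.8, -0.7, 0.3]
width: 0.0472
finger_force: 0.0
time_s: 1.27
tcp_pos: [0.4407, -0.1228, 0.2203]
tool_rot: [-0.0, 0.99, 0.143, 0.0]
ft_force: [0.1, -0.4, 0.5]
width: 0.0447
finger_force: 0.0
time_s: 1.93
tcp_pos: [0.5778, 0.0828, 0.2194]
tool_rot: [0.0, 0.99, 0.144, -0.001]
ft_force: [-0.9, -0.0, -0.1]
width: 0.0448
finger_force: 0.0
[0.57781986 0.08280651 0.21941925] [ 7.44632209e-06  9.89594291e-01  1.43884428e-01 -6.40416418e-04] [-0.94766515 -0.00686297 -0.05316077]
{'fx': 309.20422765623016, 'fy': 309.20422765623016, 'cx': 281.1117841300267, 'cy': 207.39614514405133, 'dist_coeffs': array([-0.02557254,  0.        ,  0.        ,  0.        ,  0.        ]), 'hand_eye': array([[-2.44327861e-04, -9.68420223e-01, -2.49323507e-01,
         6.93098501e-02],
       [ 9.99999969e-01, -2.26589459e-04, -9.98463401e-05,
        -5.65686492e-04],
       [ 4.01991364e-05, -2.49323524e-01,  9.68420249e-01,
        -1.94322542e-01],
       [ 0.00000000e+00,  0.00000000e+00,  0.00000000e+00,
         1.00000000e+00]])}
```

View pics/w1.png

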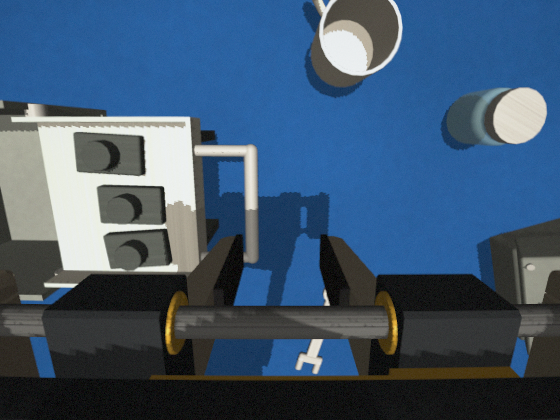

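The wrist picture shows the bar from (251,151) to (252,258), left of and just ahead of the fingers. I'll project it onto z = 0.14.

```bash
python3 - <<'E'
import pickle
from h import *
s,c=pickle.load(open("w1.pkl","rb"));H=c["hand_eye"]
q=s["tool_rot"];Rt=R.from_quat(q,scalar_first=True).as_matrix()
K=np.array([[c["fx"],0,c["cx"]],[0,c["fy"],c["cy"]],[0,0,1]])
P=[]
for uv in[(251,151),(252,258)]:
    p=cv2.undistortPoints(np.array([[uv]],float),K,c["dist_coeffs"])[0,0]
    v=Rt@H[:3,:3]@np.r_[p,1];o=s["tcp_pos"]+Rt@H[:3,3];P.append(o+v*(.14-o[2])/v[2])
P=np.array(P);print(P,np.linalg.norm(P[0]-P[1]));m=P.mean(0);u=P[0]-P[1]
print("mid",m,"yaw",np.degrees(np.arctan2(u[1],u[0])),"tool x yaw",np.degrees(np.arctan2(Rt[1,0],Rt[0,0])))
print("shift tool",Rt.T@(m-s["tcp_pos"]))
print("shift tool (top/scene est)",Rt.T@(np.array([.569,.1095,.14])-s["tcp_pos"]))
E
```

```text
[[0.61774764 0.12274031 0.14      ]
 [0.52063222 0.09548321 0.14      ]] 0.10086801203224918
mid [0.56918993 0.10911176 0.14      ] yaw 15.677680754039674 tool x yaw 16.54537800596302
shift tool [-0.0006807  -0.02766018  0.07942487]
shift tool (top/scene est) [-0.0007522  -0.02808643  0.07942504]
```

```bash

python3 drive.py '[{"finger_gap":0.045,"y":-0.028,"z":0.03},{"finger_gap":0.045,"y":-0.028,"z":0.06},{"finger_gap":0.045,"y":-0.028,"z":0.085},{"finger_gap":0.045,"y":-0.028,"z":0.098},{"finger_gap":0.045,"y":-0.028,"z":0.098},{"finger_gap":0,"y":-0.028,"z":0.098},{"finger_gap":0,"y":-0.028,"z":0.098},{"finger_gap":0,"y":-0.028,"z":0.098}]' 30
python3 drive.py '[{"finger_gap":0},{"finger_gap":0},{"finger_gap":0}]'
```

```text
time_s: 2.65
tcp_pos: [0.5706, 0.1076, 0.1238]
tool_rot: [-0.0, 0.99, 0.142, 0.001]
ft_force: [0.0, -0.1, -0.4]
width: 0.0268
finger_force: 0.0
time_s: 2.9
tcp_pos: [0.57, 0.108, 0.1229]
tool_rot: [-0.0, 0.99, 0.142, 0.0]
ft_force: [1.4, -0.6, -0.2]
width: 0.007
finger_force: 0.0
```

The opening is already under 12 mm with no grip force, so I'll look before going on.

```bash

python3 - <<'E'
from plant import robot, camrig, close_job
import cv2,numpy as np
s=robot.state();c=camrig.capture("wrist");b=camrig.capture("scene")
print(s["tcp_pos"],s["width"],s["finger_force"],s["ft_force"])
cv2.imwrite("pics/w2.png",np.hstack([cv2.resize(c["pixels"][140:340,150:390],(480,400)),cv2.resize(b["pixels"][120:245,280:380],(320,400),interpolation=cv2.INTER_CUBIC)])[:,:,::-1])
E
```

```text
[0.56998037 0.10799909 0.1229143 ] 0.007024788446777375 0.0 [ 1.37539673 -0.5929874  -0.1682625 ]
```

View pics/w2.png

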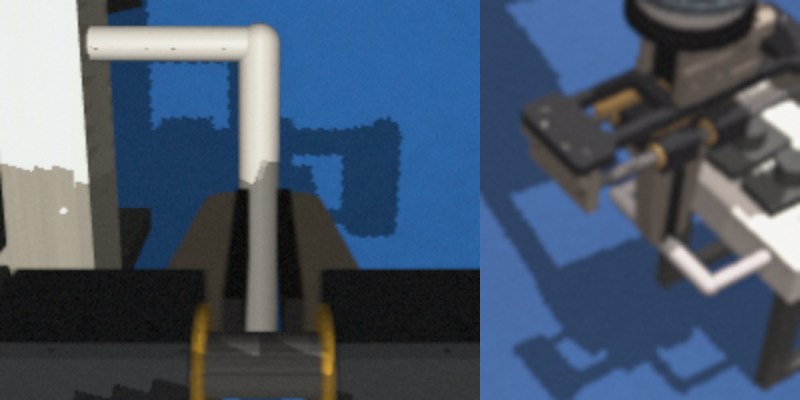

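The picture shows the bar between the fingers (about (260,190) in the left panel), with the fingers possibly still closing. I'll let them finish.

```bash

python3 drive.py '[{"finger_gap":0},{"finger_gap":0},{"finger_gap":0},{"finger_gap":0}]' 30
```

```text
time_s: 3.33
tcp_pos: [0.5696, 0.108, 0.1222]
tool_rot: [-0.0, 0.99, 0.142, -0.0]
ft_force: [0.3, -0.6, -0.1]
width: 0.0004
finger_force: 0.0
```

```bash

python3 - <<'E'
from h import *
for a,b in[((222.5,186.5),(352.5,209.2)),((233.2,229.5),(323.2,180.5))]: print(tri(a,b))
# project into scene: where tip (0.5696,.108,z) and bar mid would be
c=d["scene"];K=np.array([[c["fx"],0,c["cx"]],[0,c["fy"],c["cy"]],[0,0,1]])
for z in(.1,.122,.14): print(z,cv2.projectPoints(np.array([[.5696,.108,z]]),cv2.Rodrigues(c["R"])[0],c["t"],K,c["dist_coeffs"])[0].ravel())
from plant import robot, camrig, close_job
b=camrig.capture("scene");w=camrig.capture("wrist");t=camrig.capture("top");s=robot.state();print(s["width"],s["tcp_pos"])
o=np.hstack([cv2.resize(b["pixels"][165:225,305:365],(400,400),interpolation=cv2.INTER_CUBIC),cv2.resize(w["pixels"][180:320,180:320],(400,400),interpolation=cv2.INTER_CUBIC)])
cv2.imwrite("pics/w3.png",o[:,:,::-1])
E
```

```text
(array([0.61732813, 0.1237885 , 0.13815548]), [2.5, 2.5])
(array([0.52005991, 0.09595557, 0.1381296 ]), [1.3, 1.3])
0.1 [334.23293374 206.71201276]
0.122 [335.13649811 199.99216716]
0.14 [335.90173687 194.30635804]
0.0007652606453661094 [0.5696392  0.10795477 0.12222987]
```

View pics/w3.png

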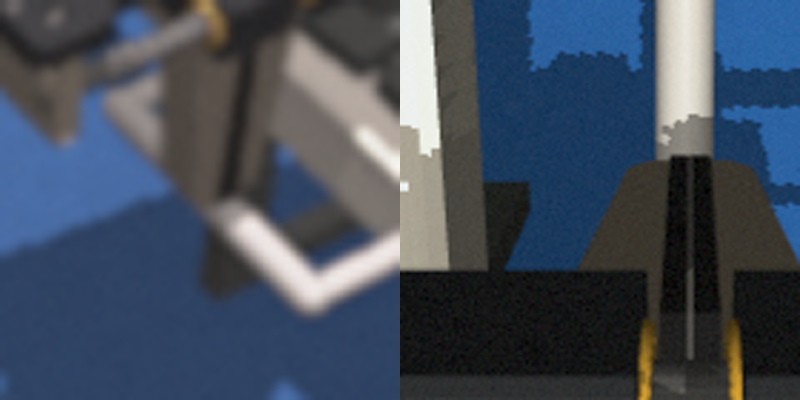

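```bash

python3 - <<'E'
from h import *
from plant import robot, camrig, close_job
print(robot.grip_point_offset)
s,c=pickle.load(open("w1.pkl","rb"));H=np.linalg.inv(c["hand_eye"])
K=np.array([[c["fx"],0,c["cx"]],[0,c["fy"],c["cy"]],[0,0,1]])
for z in(-.06,-.04,-.019,0,.02):
  for x in(0,.01): print(z,x,cv2.projectPoints(np.array([[x,0,z]]),cv2.Rodrigues(H[:3,:3])[0],H[:3,3],K,c["dist_coeffs"])[0].ravel())
E
```

```text
0.0187
-0.06 0 [282.34396856 277.8695361 ]
-0.06 0.01 [282.36075838 258.47248229]
-0.04 0 [282.20294928 260.47833436]
-0.04 0.01 [282.21537459 243.08047071]
-0.019 0 [282.0860636  246.07347758]
-0.019 0.01 [282.09538767 230.38503693]Traceback (most recent call last):
  File "<stdin>", line 7, in <module>
cv2.error: OpenCV(4.12.0) /io/opencv/modules/calib3d/src/calibration_base.cpp:1490: error: (-215:Assertion failed) npoints >= 0 && (depth == CV_32F || depth == CV_64F) in function 'projectPoints'
```

The wrist view (tip row about 234, 77 px between pads open 45 mm) and the scene view both put the real fingertips about 22–24 mm short of the stated TCP. So the fingers closed just above the bar. I'll raise, reopen and go in deeper.

```bash

python3 drive.py '[{"finger_gap":0.045,"z":-0.015},{"finger_gap":0.045,"z":-0.015},{"finger_gap":0.045,"z":-0.015},{"finger_gap":0.045,"z":-0.015},{"finger_gap":0.045,"z":-0.015},{"finger_gap":0.045,"z":-0.01}]'
python3 drive.py '[{"finger_gap":0.045,"y":-0.001,"z":0.01},{"finger_gap":0.045,"y":-0.001,"z":0.02},{"finger_gap":0.045,"y":-0.001,"z":0.033},{"finger_gap":0.045,"y":-0.001,"z":0.033}]'
python3 drive.py '[{"finger_gap":0},{"finger_gap":0},{"finger_gap":0},{"finger_gap":0},{"finger_gap":0},{"finger_gap":0}]' 30
```

```text
time_s: 3.98
tcp_pos: [0.57, 0.1081, 0.1324]
tool_rot: [-0.0, 0.99, 0.142, 0.0]
ft_force: [0.9, 0.2, 0.5]
width: 0.0382
finger_force: 0.0
time_s: 4.32
tcp_pos: [0.5672, 0.1086, 0.0959]
tool_rot: [0.0, 0.99, 0.142, -0.002]
ft_force: [-0.2, -0.4, -0.0]
width: 0.0452
finger_force: 0.0
time_s: 4.82
tcp_pos: [0.5696, 0.1093, 0.0998]
tool_rot: [-0.0, 0.99, 0.142, 0.0]
ft_force: [-1.6, 2.0, 2.4]
width: 0.0111
finger_force: 30.0
```

The bar is gripped: width 11 mm, grip force 30 N. Now I'll lift along the hinge's arc.

```bash

python3 drive.py '[{"finger_gap":0,"y":-0.0012,"z":-0.01},{"finger_gap":0,"y":-0.003,"z":-0.02},{"finger_gap":0,"y":-0.005,"z":-0.03},{"finger_gap":0,"y":-0.008,"z":-0.039},{"finger_gap":0,"y":-0.011,"z":-0.049},{"finger_gap":0,"y":-0.015,"z":-0.058},{"finger_gap":0,"y":-0.019,"z":-0.067},{"finger_gap":0,"y":-0.024,"z":-0.076}]'
python3 drive.py '[{"finger_gap":0,"y":-0.005,"z":-0.009},{"finger_gap":0,"y":-0.0105,"z":-0.017},{"finger_gap":0,"y":-0.016,"z":-0.025},{"finger_gap":0,"y":-0.0225,"z":-0.033},{"finger_gap":0,"y":-0.029,"z":-0.041},{"finger_gap":0,"y":-0.036,"z":-0.048},{"finger_gap":0,"y":-0.0435,"z":-0.055},{"finger_gap":0,"y":-0.051,"z":-0.061}]'
```

```text
time_s: 5.48
tcp_pos: [0.5632, 0.1312, 0.1767]
tool_rot: [0.001, 0.99, 0.143, 0.001]
ft_force: [4.9, -5.1, -2.4]
width: 0.0108
finger_force: 30.0
time_s: 6.15
tcp_pos: [0.5496, 0.1789, 0.2392]
tool_rot: [0.002, 0.99, 0.142, 0.002]
ft_force: [2.9, -11.6, 9.5]
width: 0.0109
finger_force: 30.0
```

```bash

python3 drive.py '[{"finger_gap":0,"y":-0.007,"z":-0.006},{"finger_gap":0,"y":-0.0145,"z":-0.012},{"finger_gap":0,"y":-0.023,"z":-0.017},{"finger_gap":0,"y":-0.032,"z":-0.022},{"finger_gap":0,"y":-0.041,"z":-0.0265},{"finger_gap":0,"y":-0.041,"z":-0.0265},{"finger_gap":0,"y":-0.041,"z":-0.0265},{"finger_gap":0,"y":-0.041,"z":-0.0265}]'
python3 drive.py '[{"finger_gap":0},{"finger_gap":0},{"finger_gap":0},{"finger_gap":0}]'
python3 - <<'E'
from plant import robot, camrig, close_job
import cv2,numpy as np
a=camrig.capture("scene");t=camrig.capture("top")
o=np.hstack([cv2.resize(a["pixels"][60:240,310:490],(400,400)),cv2.resize(t["pixels"][140:320,50:230],(400,400))])
cv2.imwrite("pics/l1.png",o[:,:,::-1])
E
```

```text
time_s: 6.82
tcp_pos: [0.5379, 0.2195, 0.2657]
tool_rot: [0.001, 0.99, 0.143, 0.002]
ft_force: [3.4, -5.2, 9.3]
width: 0.0109
finger_force: 30.0
time_s: 7.15
tcp_pos: [0.538, 0.2194, 0.2656]
tool_rot: [0.001, 0.99, 0.142, 0.002]
ft_force: [3.0, -5.7, 8.5]
width: 0.011
finger_force: 30.0
```

View pics/l1.png

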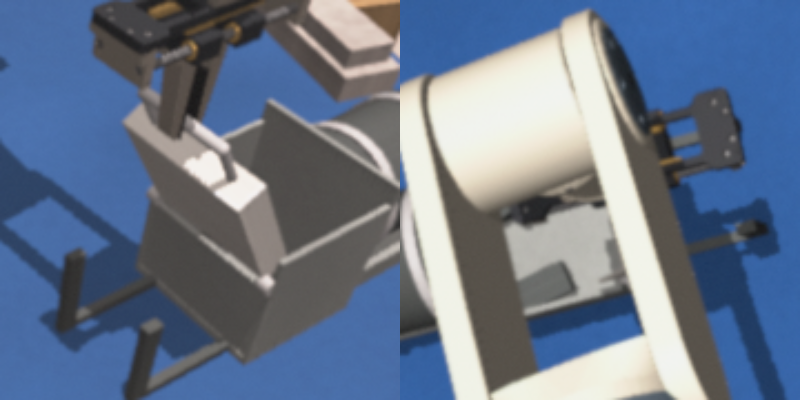

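The tray is up at about 1.05 rad and at least one casting is visible in the hopper at (545,287). I'll raise it a touch more, then lower it.

```bash

python3 drive.py '[{"finger_gap":0,"y":-0.007,"z":-0.003},{"finger_gap":0,"y":-0.013,"z":-0.006},{"finger_gap":0,"y":-0.013,"z":-0.006},{"finger_gap":0,"y":-0.013,"z":-0.006},{"finger_gap":0,"y":-0.013,"z":-0.006},{"finger_gap":0,"y":-0.007,"z":-0.003},{"finger_gap":0}]'
python3 drive.py '[{"finger_gap":0,"y":0.009,"z":0.0045},{"finger_gap":0,"y":0.018,"z":0.0095},{"finger_gap":0,"y":0.0265,"z":0.0145},{"finger_gap":0,"y":0.034,"z":0.0205},{"finger_gap":0,"y":0.041,"z":0.0265}]'
python3 drive.py '[{"finger_gap":0,"y":0.0075,"z":0.006},{"finger_gap":0,"y":0.015,"z":0.013},{"finger_gap":0,"y":0.022,"z":0.02},{"finger_gap":0,"y":0.0285,"z":0.028},{"finger_gap":0,"y":0.035,"z":0.036},{"finger_gap":0,"y":0.0405,"z":0.044},{"finger_gap":0,"y":0.046,"z":0.052},{"finger_gap":0,"y":0.051,"z":0.061}]'
python3 drive.py '[{"finger_gap":0,"y":0.005,"z":0.009},{"finger_gap":0,"y":0.009,"z":0.018},{"finger_gap":0,"y":0.013,"z":0.027},{"finger_gap":0,"y":0.016,"z":0.037},{"finger_gap":0,"y":0.019,"z":0.046},{"finger_gap":0,"y":0.021,"z":0.056},{"finger_gap":0,"y":0.0228,"z":0.066},{"finger_gap":0,"y":0.024,"z":0.074}]'
python3 drive.py '[{"finger_gap":0,"z":0.002},{"finger_gap":0,"z":0.002},{"finger_gap":0,"z":0.002}]'
```

```text
time_s: 7.83
tcp_pos: [0.5378, 0.2199, 0.2657]
tool_rot: [0.0, 0.99, 0.143, 0.002]
ft_force: [2.4, -4.1, 10.0]
width: 0.011
finger_force: 30.0
time_s: 8.25
tcp_pos: [0.5494, 0.1795, 0.238]
tool_rot: [0.001, 0.99, 0.142, 0.001]
ft_force: [3.4, -7.4, 9.0]
width: 0.0112
finger_force: 30.0
time_s: 8.92
tcp_pos: [0.5631, 0.1313, 0.1752]
tool_rot: [0.0, 0.99, 0.142, 0.0]
ft_force: [4.1, -3.9, 2.2]
width: 0.011
finger_force: 30.0
time_s: 9.58
tcp_pos: [0.569, 0.1091, 0.0999]
tool_rot: [-0.0, 0.99, 0.142, -0.0]
ft_force: [1.2, 3.9, -0.3]
width: 0.0106
finger_force: 30.0
time_s: 9.83
tcp_pos: [0.5689, 0.109, 0.0992]
tool_rot: [-0.0, 0.99, 0.143, -0.001]
ft_force: [-0.1, 1.5, 4.9]
width: 0.0113
finger_force: 30.0
```

```bash

python3 drive.py '[{"finger_gap":0.045},{"finger_gap":0.045},{"finger_gap":0.045},{"finger_gap":0.045},{"finger_gap":0.045},{"finger_gap":0.045}]'
python3 drive.py '[{"finger_gap":0.045,"z":-0.03},{"finger_gap":0.045,"z":-0.06},{"finger_gap":0.045,"z":-0.1},{"finger_gap":0.045,"z":-0.14},{"finger_gap":0.045,"z":-0.17},{"finger_gap":0,"z":-0.17}]'
cat > bt.py <<'E'
from h import *
from plant import robot, camrig, close_job
s=robot.state();Rt=R.from_quat(s["tool_rot"],scalar_first=True)
n=np.array([-.269,.4215,.866]);n/=np.linalg.norm(n)
cap=np.array([.540,-.2885,.146])
z=Rt.as_matrix()[:,2];v=np.cross(z,-n);sn=np.linalg.norm(v)
rv=v/sn*np.arctan2(sn,z@-n) if sn>1e-6 else v
print("tcp",s["tcp_pos"],"rotvec tool",Rt.inv().apply(rv))
for h in(.06,.03,0): print("tip gap",h,"shift tool",Rt.inv().apply(cap+n*(h-.0235)-s["tcp_pos"]))
E
python3 bt.py
```

```text
time_s: 10.33
tcp_pos: [0.5692, 0.1089, 0.0991]
tool_rot: [0.0, 0.99, 0.142, -0.0]
ft_force: [0.2, -0.5, 0.4]
width: 0.0448
finger_force: 0.0
time_s: 10.83
tcp_pos: [0.5727, 0.1095, 0.2764]
tool_rot: [-0.0, 0.99, 0.142, 0.005]
ft_force: [1.4, 0.8, 0.7]
width: 0.0403
finger_force: 0.0
tcp [0.57266755 0.10953808 0.27638979] rotvec tool [-5.01634730e-01  1.36453123e-01 -6.28500751e-19]
tip gap 0.06 shift tool [-0.14964261  0.35505363  0.0976223 ]
tip gap 0.03 shift tool [-0.14573093  0.36943392  0.12365893]
tip gap 0 shift tool [-0.14181925  0.38381421  0.14969555]
```

The rows are not in the units I measure in: turns go in shares of 2 pi rad. I convert before sending: 0.136 rad / 6.2832 = 0.0216.

```bash

python3 drive.py '[{"finger_gap":0,"x":-0.13,"y":0.3,"z":0.02,"drx":-0.0796,"dry":0.0216},{"finger_gap":0,"x":-0.13,"y":0.3,"z":0.02,"drx":-0.0796,"dry":0.0216},{"finger_gap":0,"x":-0.13,"y":0.3,"z":0.02,"drx":-0.0796,"dry":0.0216},{"finger_gap":0,"x":-0.13,"y":0.3,"z":0.02,"drx":-0.0796,"dry":0.0216},{"finger_gap":0,"x":-0.13,"y":0.3,"z":0.02,"drx":-0.0796,"dry":0.0216},{"finger_gap":0,"x":-0.13,"y":0.3,"z":0.02,"drx":-0.0796,"dry":0.0216},{"finger_gap":0,"x":-0.13,"y":0.3,"z":0.02,"drx":-0.0796,"dry":0.0216},{"finger_gap":0,"x":-0.13,"y":0.3,"z":0.02,"drx":-0.0796,"dry":0.0216}]' 20
python3 drive.py '[{"finger_gap":0},{"finger_gap":0}]'
python3 bt.py
python3 - <<'E'
from plant import robot, camrig, close_job
import cv2,numpy as np
a=camrig.capture("scene");t=camrig.capture("top");s=robot.state();w=camrig.capture("wrist")
print(s["tcp_pos"],s["tool_rot"])
f=lambda i:cv2.resize(i,(400,300),interpolation=cv2.INTER_CUBIC)
o=np.vstack([np.hstack([f(t["pixels"][160:310,50:250]),f(a["pixels"][90:240,310:510])]),np.hstack([f(w["pixels"]),f(a["pixels"][130:280,60:260])])])
cv2.imwrite("pics/l2.png",o[:,:,::-1])
E
```

```text
time_s: 11.5
tcp_pos: [0.5282, -0.2171, 0.2488]
tool_rot: [0.235, 0.957, 0.138, 0.102]
ft_force: [0.4, 1.1, -0.9]
width: 0.0005
finger_force: 0.0
time_s: 11.67
tcp_pos: [0.528, -0.2173, 0.2487]
tool_rot: [0.235, 0.957, 0.136, 0.101]
ft_force: [0.2, -0.1, 0.2]
width: -0.0001
finger_force: 0.0
tcp [ 0.52797831 -0.2173398   0.24872638] rotvec tool [-3.05837191e-03  1.17738989e-02  2.40000333e-18]
tip gap 0.06 shift tool [-0.0242883   0.01406617  0.08593947]
tip gap 0.03 shift tool [-0.02393509  0.01415791  0.11593725]
tip gap 0 shift tool [-0.02358188  0.01424966  0.14593503]
[ 0.52910783 -0.21522824  0.24898564] [0.23489818 0.9568771  0.13739319 0.10164724]
```

View pics/l2.png

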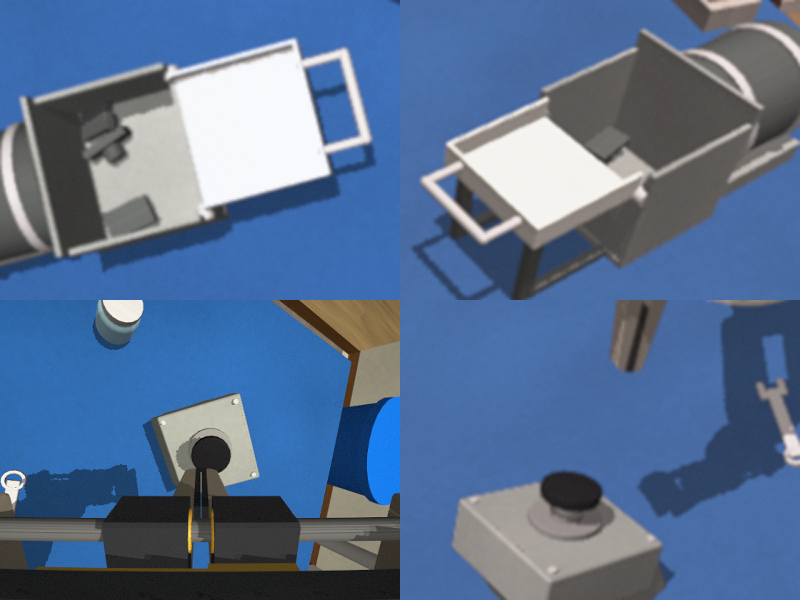

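The tray is down and empty, and all three castings lie in the hopper: two at (105,135), one at (130,215) in the top-left panel. The cap is at (211,452) in the wrist panel, which matches its predicted position. I'll approach it now.

In the tool's units: 0.012 rad / 6.2832 = 0.0019.

```bash

python3 drive.py '[{"finger_gap":0,"x":-0.02,"y":0.012,"z":0.02,"dry":0.0019},{"finger_gap":0,"x":-0.024,"y":0.0142,"z":0.05,"dry":0.0019},{"finger_gap":0,"x":-0.024,"y":0.0142,"z":0.08,"dry":0.0019},{"finger_gap":0,"x":-0.024,"y":0.0142,"z":0.1,"dry":0.0019},{"finger_gap":0,"x":-0.024,"y":0.0142,"z":0.116,"dry":0.0019},{"finger_gap":0,"x":-0.024,"y":0.0142,"z":0.116,"dry":0.0019},{"finger_gap":0,"x":-0.024,"y":0.0142,"z":0.116,"dry":0.0019}]'
python3 bt.py
python3 drive.py '[{"finger_gap":0,"z":0.008},{"finger_gap":0,"z":0.008},{"finger_gap":0,"z":0.008},{"finger_gap":0,"z":0.008}]'
python3 - <<'E'
from plant import robot, camrig, close_job
import cv2,numpy as np
a=camrig.capture("scene");w=camrig.capture("wrist");s=robot.state();print(s["tcp_pos"],s["ft_force"])
f=lambda i:cv2.resize(i,(400,400),interpolation=cv2.INTER_CUBIC)
o=np.hstack([f(a["pixels"][180:260,105:185]),f(w["pixels"][160:300,210:350])])
cv2.imwrite("pics/b1.png",o[:,:,::-1])
E
```

```text
time_s: 12.4
tcp_pos: [0.54, -0.2828, 0.1515]
tool_rot: [0.234, 0.956, 0.14, 0.107]
ft_force: [-0.0, -0.7, 0.2]
width: 0.0002
finger_force: 0.0
tcp [ 0.53995062 -0.28280404  0.15145288] rotvec tool [-4.32528395e-03 -1.84918052e-03 -8.10098719e-19]
tip gap 0.06 shift tool [-0.00245281  0.00210153 -0.02937755]
tip gap 0.03 shift tool [-0.00250828  0.00223128  0.00062211]
tip gap 0 shift tool [-0.00256376  0.00236104  0.03062178]
time_s: 12.73
tcp_pos: [0.5423, -0.2871, 0.146]
tool_rot: [0.234, 0.956, 0.139, 0.108]
ft_force: [0.0, 0.3, -0.3]
width: 0.0005
finger_force: 0.0
[ 0.54221349 -0.28726799  0.14587699] [-0.75285514  0.03256274  0.63167873]
```

View pics/b1.png

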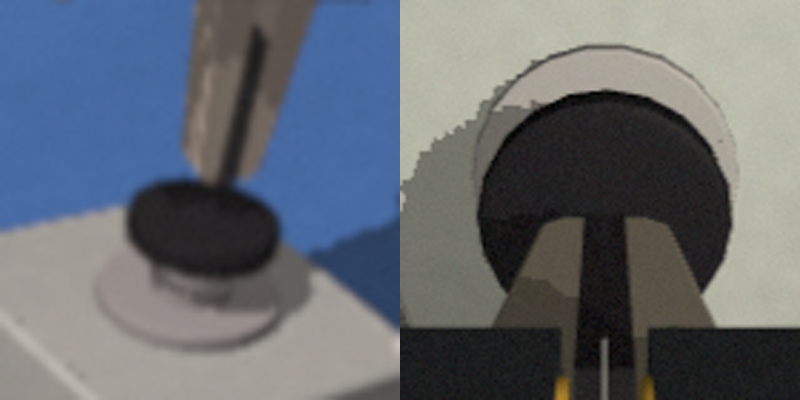

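```bash
cat > fn.py <<'E'
from plant import robot, camrig, close_job
import numpy as np
s=robot.state();n=np.array([-.269,.4215,.866]);f=s["ft_force"]
print("== fn %.2f lat %.2f  t %.2f  out %.2f mm"%(f@n,np.linalg.norm(f-(f@n)*n),s["time_s"],1e3*(s["tcp_pos"]-[.54,-.2885,.146])@n+23.5))
E
python3 drive.py '[{"finger_gap":0,"x":-0.0025,"y":0.0022,"z":0.005},{"finger_gap":0,"x":-0.0025,"y":0.0022,"z":0.01},{"finger_gap":0,"x":-0.0025,"y":0.0022,"z":0.01},{"finger_gap":0,"x":-0.0025,"y":0.0022,"z":0.01}]' >/dev/null; python3 fn.py
python3 drive.py '[{"finger_gap":0,"z":0.002},{"finger_gap":0,"z":0.002},{"finger_gap":0,"z":0.002}]'>/dev/null; python3 fn.py
python3 drive.py '[{"finger_gap":0,"z":0.002},{"finger_gap":0,"z":0.002},{"finger_gap":0,"z":0.002}]'>/dev/null; python3 fn.py
python3 drive.py '[{"finger_gap":0,"z":0.002},{"finger_gap":0,"z":0.002},{"finger_gap":0,"z":0.002}]'>/dev/null; python3 fn.py
```

```text
== fn -0.56 lat 0.85  t 13.17  out 12.30 mm
== fn -0.09 lat 0.82  t 13.42  out 10.67 mm
== fn 0.16 lat 1.12  t 13.67  out 8.69 mm
== fn 0.42 lat 0.50  t 13.92  out 6.66 mm
```

```bash

python3 drive.py '[{"finger_gap":0,"z":0.002},{"finger_gap":0,"z":0.002},{"finger_gap":0,"z":0.002}]'>/dev/null; python3 fn.py
python3 drive.py '[{"finger_gap":0,"z":0.002},{"finger_gap":0,"z":0.002},{"finger_gap":0,"z":0.002}]'>/dev/null; python3 fn.py
```

```text
== fn -1.01 lat 0.84  t 14.17  out 4.68 mm
== fn 0.25 lat 1.33  t 14.42  out 2.67 mm
```

```bash

python3 drive.py '[{"finger_gap":0,"z":0.002},{"finger_gap":0,"z":0.002},{"finger_gap":0,"z":0.002}]'>/dev/null; python3 fn.py
python3 drive.py '[{"finger_gap":0,"z":0.002},{"finger_gap":0,"z":0.002},{"finger_gap":0,"z":0.002}]'>/dev/null; python3 fn.py
```

```text
== fn 2.32 lat 0.55  t 14.67  out 0.75 mm
== fn 2.40 lat 1.18  t 14.92  out -1.27 mm
```

```bash

python3 drive.py '[{"finger_gap":0,"z":0.001},{"finger_gap":0,"z":0.001},{"finger_gap":0,"z":0.001}]'>/dev/null; python3 fn.py
python3 drive.py '[{"finger_gap":0,"z":0.001},{"finger_gap":0,"z":0.001},{"finger_gap":0,"z":0.001}]'>/dev/null; python3 fn.py
```

```text
== fn 3.41 lat 0.10  t 15.17  out -2.22 mm
== fn 2.71 lat 1.06  t 15.42  out -3.25 mm
```

```bash

python3 drive.py '[{"finger_gap":0,"z":0.001},{"finger_gap":0,"z":0.001},{"finger_gap":0,"z":0.001}]'>/dev/null; python3 fn.py
python3 drive.py '[{"finger_gap":0,"z":0.0005},{"finger_gap":0,"z":0.0005},{"finger_gap":0,"z":0.0005}]'>/dev/null; python3 fn.py
```

```text
== fn 3.31 lat 1.07  t 15.67  out -4.26 mm
== fn 3.32 lat 1.72  t 15.92  out -4.74 mm
```

```bash

python3 drive.py '[{"finger_gap":0,"z":0.0005},{"finger_gap":0,"z":0.0005},{"finger_gap":0,"z":0.0005}]'>/dev/null; python3 fn.py
```

```text
== fn 3.97 lat 1.60  t 16.17  out -5.23 mm
```

```bash

python3 drive.py '[{"finger_gap":0,"z":0.0005},{"finger_gap":0,"z":0.0005},{"finger_gap":0,"z":0.0005}]'>/dev/null; python3 fn.py
```

```text
== fn 3.49 lat 1.19  t 16.42  out -5.73 mm
```

```bash

python3 drive.py '[{"finger_gap":0,"z":0.0005},{"finger_gap":0,"z":0.0005},{"finger_gap":0,"z":0.0005}]'>/dev/null; python3 fn.py
```

```text
== fn 3.11 lat 1.39  t 16.67  out -6.23 mm
```

```bash

python3 drive.py '[{"finger_gap":0},{"finger_gap":0}]'>/dev/null; python3 fn.py
```

```text
== fn 3.62 lat 1.46  t 16.83  out -6.22 mm
```

```bash
echo 'import sys;sys.exit(1 if f@n>5.3 else 0)' >> fn.py
python3 drive.py '[{"finger_gap":0,"z":0.0003},{"finger_gap":0,"z":0.0003},{"finger_gap":0,"z":0.0003}]'>/dev/null; python3 fn.py &&
python3 drive.py '[{"finger_gap":0,"z":0.0003},{"finger_gap":0,"z":0.0003},{"finger_gap":0,"z":0.0003}]'>/dev/null && python3 fn.py &&
python3 drive.py '[{"finger_gap":0,"z":0.0003},{"finger_gap":0,"z":0.0003},{"finger_gap":0,"z":0.0003}]'>/dev/null && python3 fn.py &&
python3 drive.py '[{"finger_gap":0,"z":0.0003},{"finger_gap":0,"z":0.0003},{"finger_gap":0,"z":0.0003}]'>/dev/null && python3 fn.py &&
python3 drive.py '[{"finger_gap":0,"z":0.0003},{"finger_gap":0,"z":0.0003},{"finger_gap":0,"z":0.0003}]'>/dev/null && python3 fn.py
```

```text
== fn 6.67 lat 1.15  t 17.08  out -6.39 mm
```

The force jumped to 6.7 N, so this is the halfway stop. I'll hold here.

```bash

python3 drive.py '[{"finger_gap":0},{"finger_gap":0},{"finger_gap":0}]'>/dev/null; python3 fn.py
```

```text
== fn 6.17 lat 0.82  t 17.33  out -6.39 mm
```

```bash

python3 drive.py '[{"finger_gap":0},{"finger_gap":0},{"finger_gap":0},{"finger_gap":0},{"finger_gap":0}]'>/dev/null; python3 fn.py
python3 drive.py '[{"finger_gap":0},{"finger_gap":0},{"finger_gap":0},{"finger_gap":0}]'>/dev/null; python3 fn.py
```

```text
== fn 6.78 lat 1.63  t 17.75  out -6.40 mm
== fn 6.75 lat 0.83  t 18.08  out -6.39 mm
```

```bash

python3 drive.py '[{"finger_gap":0,"z":0.002},{"finger_gap":0,"z":0.004},{"finger_gap":0,"z":0.006},{"finger_gap":0,"z":0.008},{"finger_gap":0,"z":0.008},{"finger_gap":0,"z":0.008}]'>/dev/null; python3 fn.py
python3 drive.py '[{"finger_gap":0,"z":0.001},{"finger_gap":0,"z":0.001},{"finger_gap":0,"z":0.001}]'>/dev/null; python3 fn.py
python3 drive.py '[{"finger_gap":0,"z":0.001},{"finger_gap":0,"z":0.001},{"finger_gap":0,"z":0.001}]'>/dev/null; python3 fn.py
```

```text
== fn 7.04 lat 1.43  t 18.58  out -14.44 mm
== fn 6.63 lat 0.81  t 18.83  out -15.33 mm
== fn 18.87 lat 2.16  t 19.08  out -15.74 mm
```

That's the bottom stop, at 18.9 N. One small push to be sure, then let go and retreat.

```bash

python3 drive.py '[{"finger_gap":0,"z":0.0005},{"finger_gap":0,"z":0.0005},{"finger_gap":0,"z":0.0005}]'>/dev/null; python3 fn.py
python3 drive.py '[{"finger_gap":0,"z":-0.01},{"finger_gap":0,"z":-0.03},{"finger_gap":0,"z":-0.06},{"finger_gap":0,"z":-0.1},{"finger_gap":0,"z":-0.1},{"finger_gap":0,"z":-0.1},{"finger_gap":0,"z":-0.1}]'
python3 - <<'E'
from plant import robot, camrig, close_job
import cv2,numpy as np
a=camrig.capture("scene");w=camrig.capture("wrist")
f=lambda i:cv2.resize(i,(400,300),interpolation=cv2.INTER_CUBIC)
o=np.hstack([f(a["pixels"][130:280,60:260]),f(w["pixels"])])
cv2.imwrite("pics/b2.png",o[:,:,::-1])
E
```

```text
== fn 26.57 lat 3.07  t 19.33  out -15.88 mm
time_s: 19.92
tcp_pos: [0.5237, -0.2648, 0.1979]
tool_rot: [0.234, 0.956, 0.139, 0.108]
ft_force: [-0.1, -0.3, -0.3]
width: 0.0005
finger_force: 0.0
```

View pics/b2.png

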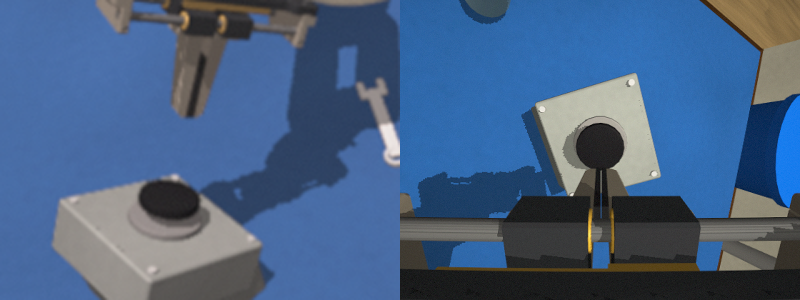

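The cap at (170,200) in the left panel now sits lower over its collar, and the gripper is well clear of it. I'll hand the job in.

```bash
python3 -c "
from plant import robot, camrig, close_job
print(close_job())"
```

```text
the job is handed in; nothing more can be done
None
```

The job is handed in at about 20 s: all three castings are in the hopper with the tray back down, and the button was held at its halfway stop for about 1 s, pressed fully down and released, with the mug, jar and wrench left alone.

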